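Row up the reagent bottles and press the label holder home behind the shelf lip

ROBOT

A 6-joint arm with a two-finger parallel gripper is mounted at the origin on the work surface. World frame = base frame: x ahead of the robot, y to its left, z up, the work surface at z = 0. Lengths are in m, angles in rad, forces in N, time in s.
With the tool pointing down it reaches from about 0.425 to 0.95 m from the base axis. Payload 3.5 kg.
Tool frame: the origin (TCP) lies between the finger pads; the fingertips stand 17 mm ahead of it and the grasp point (between the pads) lies 2 mm behind it; z points along the fingers, y is the direction in which the jaws open and shut (so a half turn about z gives the same grasp; the last joint's range is limited). The gripper opens to 85 mm and grips with 20 to 120 N. Pads are 22 mm wide; open, the fingers measure 114 mm over their backs; the gripper's body (76 mm by 85 mm) begins 54 mm behind the grasp point. The pads swing forward as they close: fully open they stand 13 mm farther back than shut.
Start: joints at [-1.355, 0.286, 1.577, -0, 1.279, -0.15], TCP at [0.241, -0.63, 0.248] pointing down, gripper open.
Joint ranges: [-2.77, 2.77], [-0.9, 2.22], [0.21, 2.48], [-1.53, 4.67], [0.24, 2.81], [-2.84, 2.84]. Speed limits (rad/s): [2.79, 2.79, 3.14, 3.14, 3.14, 3.14].

INTERFACE

Orientations are given as a unit quaternion [x, y, z, w].
In Python, from plant import ctrl gives the robot as it stands.
- The arm moves only by the tool carry_out, never from a script. Its argument "commands" is a list of rows, each an object with "delta_pos": the shift along the tool's x, y, z in m, a list of three; "delta_rot": the turn, a rotation vector about the tool's x, y, z in rad, a list of three; "claw": the opening in per cent of the stroke, from 0 (shut) to 100 (fully open). A call has 1 to 8 rows; each row is the pose to reach, as a shift and turn from the pose measured when the call began, along the tool's axes at that moment; what a row does not reach only later rows make up. A row lasts 1/12 s, in which the tool goes at most 41.7 mm and 7.16 degrees, less where a joint would pass 70% of its speed; a pose out of reach is approached as far as the arm can. A call with a gripper value outside its range is refused whole. The fingers move at their own pace and stop on an object; "force" is the grip in N (left out, the last holds). Time passes only in rows, so rows that repeat a pose let the fingers close. It gives the time, the measured TCP pose, the force and the opening at its end, in the units of the state.
- ctrl.get_state(): the state, without advancing time (a new reading comes with each control period).
- ctrl.read_camera(name): name is "scene" or "side" or "wrist"; returns (picture, depth): 420x560x3 uint8, red, green, blue; 420x560 float32, m along the optical axis (not along the pixel's ray), 0 where there is no reading.
- ctrl.camera_info(name): a dict with "fx", "fy", "cx", "cy" (pixels), "rvec" (rotation vector, rad) and "tvec" (3), from world to camera coordinates, as OpenCV has them; the wrist camera has in their place "mount" (4x4, takes a point from camera to tool coordinates, whose origin is the TCP and whose axes are the flange's). Camera axes: x right, y down, z forward; pixel columns grow to the right and rows downward; lengths in m; the calibration is good to about 2 mm. A picture is of the moment at which its call begins: read the wrist's pose just before it. camera_info takes no time and is no camera call.
- ctrl.sign_off(): hands the job in, once; it reports no verdict.
The state is a dict: "time": time; "qpos": joint angles; "dq": joint speeds; "joint_efforts": joint torques, N m; "eef_pos": TCP position; "tcp_rot": TCP orientation; "contact_force": force on the tool from outside, world axes, zero at the start; "wrist_torque": the same for the moment, N m; "opening": opening from 0.0 (shut) to 1.0 (fully open).
Only numpy, scipy, OpenCV 4.12 (cv2) and the standard library are available. Lean on these libraries where they do the work, as an engineer would, in place of code of your own. Each camera call takes 0.05 s, during which the arm holds its last target.

TASK

Stand the two amber bottles from the spill tray on the small white shelf, making one neat side-by-side row with the amber bottle already there: straight, parallel to the shelf's front lip, gaps of about a centimetre, and without shifting that first bottle. Then take the white label holder from its grey rack and push its tongue straight down behind the shelf's front lip, into the spring clip at the middle, paper side towards the front, until its shoulder sits fully home on the lip. Finish while still holding it pressed home with a firm thumb's push (about 10 N, never over 45 N), because its adhesive strip needs the pressure; leave the wash bottle, tube rack and flask alone.

Things in the scene. Friction and masses are not known exactly. Their poses are not given: they have to be found in the camera images.
- shelf: Fixed white bench-top shelf, 180 deep (x) by 280 wide (y) mm. Origin: centre of its footprint on the bench; +x to its back, +y to its left. Board's top at z = 60 mm. Front lip: upright 2 mm sheet along the front edge, inner face at x = -88, rolled top edge at z = 86. Rear guard rail: thin rods at x = +83, up to z = 111. The bottle row runs along the line x = +30 mm of this frame.
- lip_hem: The rolled top edge of the shelf's front lip (5 mm round bead along the shelf's y, rolled outwards to the front, spanning x = -93.5 to -88.5 mm in the shelf's frame, top 86 mm above the bench). Fixed to the shelf and with the shelf's origin and axes. The label holder's shoulder lands on it.
- spring_clip (a joint): Sprung steel clip, 60 mm wide, rising from the board at the shelf's y = 0, just behind the lip. Value: its backward lean in rad, 0 when empty, about 0.1 with the tongue in. Mouth between lip and clip: 10 mm wide at 20 mm above the board, narrowing to 2 mm at 10 mm above; it yields up to 8 mm to the back. It presses the tongue with 1 to 3 N, so pushing in takes 1 to 5 N before the rigid stop.
- seat (a point): Where the label holder's origin comes to lie when it is fully home: middle of the shelf, 2 mm behind the lip's inner face, 2 mm above the board. Axes as the shelf's.
- label_holder: White plastic label holder, 80 wide (y), 68 mm tall (z), 60 g, upright in its rack. Origin: middle of the tongue's underside. Tongue: lowest 24 mm, 4 mm thick (x -2 to +2). Window plate above it: z 24 to 68, 10 mm thick (x -8 to +2, middle at -3); its underside in front of the tongue is the shoulder, with the adhesive strip. The -x face carries the paper: the front. Grip the plate across its thickness, above the shoulder.
- holder_rack: Fixed grey block 102 (x) by 100 (y) by 30 mm high with three slots along y, 6 mm wide and open at the top, their floors 6 mm above the bench. The label holder stands in the middle slot with its shoulder on the block's top, x and y axes about as the rack's. Origin: centre of the underside.
- spill_tray: Fixed white shallow tray 210 (x) by 115 (y) by 16 mm, walls and floor 4 to 5 mm thick; bottle_2 and bottle_3 stand in it at the start. Origin: centre of the underside.
- bottle_1: Amber round bottle already standing on the shelf: body 50 mm diameter up to 58 mm, sloping shoulder, neck 28 mm diameter, black cap 34 mm diameter from 75 to 100 mm (the top). About 0.18 kg. Origin: centre of its underside. It stands on the row line (x = +30 mm in the shelf's frame); leave it there.
- bottle_2: Amber bottle, same as bottle_1, starts in the spill tray; can be lifted by its cap from above. Origin: centre of its underside.
- bottle_3: Amber bottle, same as bottle_1, starts in the spill tray; can be lifted by its cap from above. Origin: centre of its underside.
- wash_bottle: Bystander: white squeeze bottle 60 mm diameter, 147 mm tall to its red cap, with a bent spout tube. Origin: centre of its underside.
- tube_rack: Bystander: red tube rack 75 (x) by 150 (y) by 94 mm with four capped tubes. Origin: centre of its underside.
- flask: Bystander: small glass conical flask 72 mm diameter, 95 mm tall. Origin: centre of its underside.

How it is judged:
On the way, in this order (a step that is already met when the one before it is completed fails the run):
1. the three amber bottles stand upright in one side-by-side row on the shelf, let go (x of bottle_1 in the frame of shelf between 0.018 and 0.042 m and z of bottle_1 in the frame of shelf between 0.056 and 0.064 m and angle between each of bottle_1, bottle_2, bottle_3's own z axis and vertical below 0.08 rad and linear speed of each of bottle_1, bottle_2, bottle_3 below 0.03 m/s and x of bottle_2 in the frame of shelf between 0.018 and 0.042 m and z of bottle_2 in the frame of shelf between 0.056 and 0.064 m and x of bottle_3 in the frame of shelf between 0.018 and 0.042 m and z of bottle_3 in the frame of shelf between 0.056 and 0.064 m and ((horizontal distance between bottle_1 and bottle_2 below 0.078 m and horizontal distance between bottle_1 and bottle_3 below 0.078 m and horizontal distance between bottle_2 and bottle_3 above 0.098 m) or (horizontal distance between bottle_2 and bottle_1 below 0.078 m and horizontal distance between bottle_2 and bottle_3 below 0.078 m and horizontal distance between bottle_1 and bottle_3 above 0.098 m) or (horizontal distance between bottle_3 and bottle_1 below 0.078 m and horizontal distance between bottle_3 and bottle_2 below 0.078 m and horizontal distance between bottle_1 and bottle_2 above 0.098 m)) and contact force between the fingers and bottle_2 below 0.2 N and contact force between the fingers and bottle_3 below 0.2 N), for 0.2 s.
2. the label holder is home behind the lip, shoulder pressed on the hem (x of label_holder in the frame of seat between -0.003 and 0.003 m and y of label_holder in the frame of seat between -0.015 and 0.015 m and z of label_holder in the frame of seat between -0.0018 and 0.0018 m and angle between label_holder's own z axis and vertical below 0.09 rad and angle between the y axis of label_holder and the y axis of shelf, either way round below 0.09 rad and contact force between label_holder and lip_hem above 4 N and contact force between the fingers and label_holder above 4 N), for 0.3 s.
At the end, for the whole second after the job is handed in: Bottles upright on the board, let go, within 12 mm of the row line, neighbours at most 78 mm and outer two at least 98 mm apart. Holder square and upright (0.09 rad), within 3, 15, 1.8 mm (x, y, z) of the seat, held or pressed by the fingers, its shoulder on the hem with over 4 N (all of step 1 and all of step 2); the arm keeps its last pose, push and grip.
It fails at once if the bottle already on the shelf is shifted by more than 20 mm (distance of bottle_1 from where it was at the start of the episode above 0.02 m).
It fails at once if the label holder is forced onto the lip with more than 45 N (contact force between label_holder and lip_hem above 45 N).
It fails at once if the wash bottle, tube rack or flask is moved by more than 30 mm (distance of any of wash_bottle, tube_rack, flask from where it was at the start of the episode above 0.03 m).
It also fails if it takes over 72 s, if anything falls off the work surface, if the arm or the gripper's body presses on something with over 40 N, if the wrist force passes 120 N, or if a joint passes its speed limit or range.

## Working session

There is one attempt and no reset: what is moved stays moved. The work goes in short steps, Python scripts to look and compute and a tool call to move; the robot and the scene stay as the last step left them, time stands still between calls to the robot, and variables do not carry over. Pictures are saved under pics/ and viewed, and the job is handed in when it is done.

Besides the shell and the picture viewer there is one more tool, called after "Call:" as name([rows], argument=value, ...), one row to a line, values as JSON. carry_out: Moves the arm, as the interface text tells. Its arguments: {"type":"object","properties":{"commands":{"type":"array"},"force":{"type":"number"}},"required":["commands"]}

```bash
mkdir -p pics; ls; python3 - <<'E'
from plant import ctrl
import cv2
s=ctrl.get_state()
for k,v in s.items(): print(k,v)
for n in ["scene","side","wrist"]:
    print(n,ctrl.camera_info(n))
    im,d=ctrl.read_camera(n)
    cv2.imwrite(f"pics/{n}0.png",im[:,:,::-1])
    import numpy as np; np.savez(f"{n}0.npz",im=im,d=d)
E
```

```text
pics
time 0.0
qpos [-1.35497754e+00  2.87146594e-01  1.57815880e+00 -3.16424941e-05
  1.27858624e+00 -1.50014370e-01]
dq [ 8.43840544e-05  1.30577700e-03  1.62736633e-03 -8.72759708e-04
  2.37063119e-04  4.20217741e-04]
joint_efforts [-5.37170240e-05 -4.05981553e+01 -2.92626393e+01 -1.19237484e-04
  5.61918292e-03 -7.15178700e-06]
eef_pos [ 0.24134629 -0.62972746  0.24696969]
tcp_rot [ 9.83315873e-01  1.81902644e-01 -5.29510616e-05 -1.14836943e-03]
contact_force [ 0.26632932 -0.69590124  0.04493141]
wrist_torque [-0.01176903  0.01732023 -0.02565596]
opening 0.9976607421635127
scene {'fx': 438.8414117018423, 'fy': 438.8414117018423, 'cx': 274.72276751954513, 'cy': 210.04392862881772, 'rvec': array([ 2.42555856,  0.93244382, -0.28755817]), 'tvec': array([-0.44521491, -0.29282464,  1.21619238])}
side {'fx': 459.25272545417386, 'fy': 459.25272545417386, 'cx': 281.8806507175024, 'cy': 204.76239126877482, 'rvec': array([ 0.72499536, -2.566484  ,  1.14204309]), 'tvec': array([0.50153756, 0.27385532, 0.97836566])}
wrist {'fx': 378.01197879201675, 'fy': 378.01197879201675, 'cx': 280.4936186244103, 'cy': 212.20963327490549, 'mount': array([[-1.81200906e-04, -9.46598561e-01, -3.22414534e-01,
         8.31052000e-02],
       [ 9.99999870e-01, -1.77928219e-05, -5.09772995e-04,
        -4.42139095e-04],
       [ 4.76813719e-04, -3.22414584e-01,  9.46598441e-01,
        -1.26092474e-01],
       [ 0.00000000e+00,  0.00000000e+00,  0.00000000e+00,
         1.00000000e+00]])}
```

View pics/scene0.png

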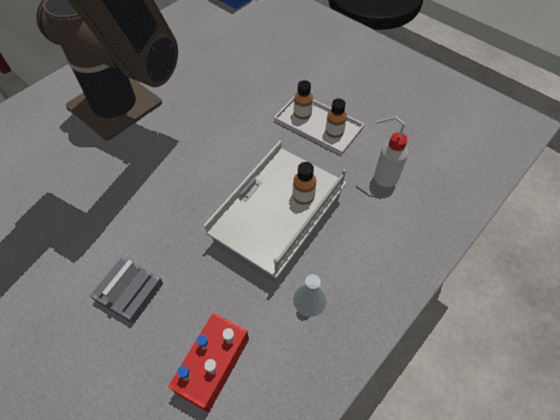

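View pics/side0.png

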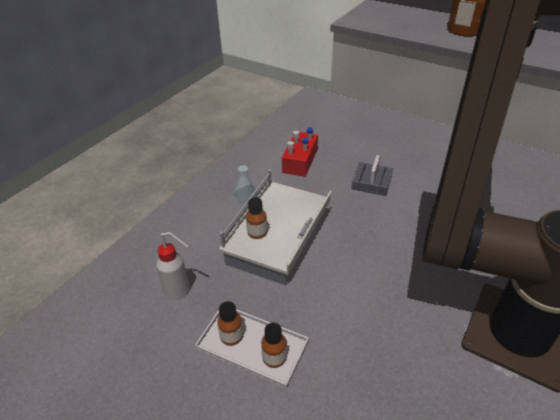

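View pics/wrist0.png

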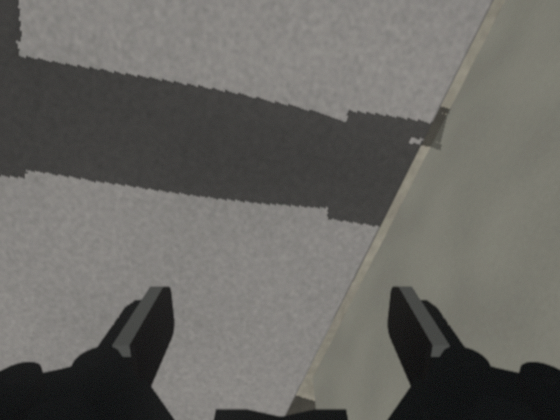

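The scene view shows the shelf at about (278,205) with bottle_1 at (304,185). The tray bottles are at (303,100) and (337,118), the rack and holder at (125,285). I'll measure with depth plus both views.

```bash
cat > h.py <<'E'
import numpy as np,cv2
from scipy.spatial.transform import Rotation as R
def cam(info):
    Rm=R.from_rotvec(info['rvec']).as_matrix(); return Rm,np.array(info['tvec'])
def cloud(info,d,T=None):
    v,u=np.mgrid[0:d.shape[0],0:d.shape[1]]
    P=np.stack([(u-info['cx'])/info['fx']*d,(v-info['cy'])/info['fy']*d,d],-1)
    if 'rvec' in info:
        Rm,t=cam(info); W=(P-t)@Rm
    else:
        M=T@info['mount']; W=P@M[:3,:3].T+M[:3,3]
    W[d<=0]=np.nan
    return W
def tcp(s):
    T=np.eye(4);T[:3,:3]=R.from_quat(s['tcp_rot']).as_matrix();T[:3,3]=s['eef_pos'];return T
def comps(mask,minn=15):
    n,l,st,c=cv2.connectedComponentsWithStats(mask.astype(np.uint8))
    return [(l==i) for i in range(1,n) if st[i,4]>=minn]
E
python3 - <<'E'
from h import *
from plant import ctrl
for n in ["scene","side"]:
    z=np.load(n+"0.npz");im=z['im'].astype(int);W=cloud(ctrl.camera_info(n),z['d'])
    print(n,"bench z",np.nanmedian(W[...,2]))
    Z=W[...,2]
    reg=(W[...,0]>0.2)&(W[...,0]<1)&(abs(W[...,1])<.75)
    # black caps
    m=(im.max(2)<45)&reg&(Z>.08)&(Z<.175)
    for c in comps(m):
        p=W[c];zt=np.percentile(p[:,2],90);t=p[abs(p[:,2]-zt)<.006]
        print("cap",c.sum(),np.round(zt,3),np.round((t.min(0)+t.max(0))/2,3),np.round(np.ptp(t,axis=0),3), 'px',np.argwhere(c).mean(0).round()[::-1])
    # generic heights
    for lo,hi,name in [(.052,.068,'60'),(.079,.093,'86'),(.1,.12,'rail'),(.02,.04,'rack30'),(.07,.08,'holdertop?')]:
        for c in comps(reg&(Z>lo)&(Z<hi),40):
            p=W[c].astype(np.float32); r=cv2.minAreaRect(p[:,:2]*1000)
            print(name,c.sum(),np.round(p.mean(0),3),'rect',np.round(r[0]),np.round(r[1]),round(r[2],1),'px',np.argwhere(c).mean(0).round()[::-1],'rgb',im[c].mean(0).round())
E
```

```text
scene bench z -0.001961305546441898
cap 154 0.104 [0.415 0.316 0.102] [0.028 0.032 0.009] px [304.  88.]
cap 170 0.104 [0.52  0.321 0.102] [0.03  0.032 0.008] px [338. 106.]
cap 231 0.159 [0.614 0.081 0.158] [0.032 0.033 0.008] px [305. 171.]
60 144 [0.422 0.307 0.062] rect [419. 312.] [47. 37.] 46.4 px [303. 101.] rgb [98. 67. 44.]
60 154 [0.525 0.311 0.062] rect [521. 317.] [48. 40.] 26.8 px [336. 119.] rgb [97. 67. 44.]
60 7744 [0.589 0.003 0.059] rect [591.  24.] [181. 282.] 7.6 px [271. 213.] rgb [178. 177. 172.]
60 107 [0.712 0.268 0.061] rect [710. 272.] [59. 26.] 21.6 px [388. 169.] rgb [94. 92. 91.]
60 165 [ 0.477 -0.316  0.06 ] rect [ 476. -314.] [ 8. 79.] 9.8 px [120. 282.] rgb [90. 89. 88.]
60 110 [ 0.771 -0.083  0.059] rect [769. -80.] [32. 24.] 29.1 px [310. 293.] rgb [89. 94. 95.]
60 3118 [ 0.716 -0.303  0.056] rect [ 712. -299.] [ 76. 150.] 15.1 px [208. 361.] rgb [168.  59.  56.]
86 50 [0.42  0.307 0.086] rect [419. 308.] [31. 14.] 37.3 px [303.  93.] rgb [26. 22. 21.]
86 57 [0.524 0.312 0.087] rect [525. 314.] [33. 17.] 37.8 px [337. 111.] rgb [26. 23. 22.]
86 332 [
[... 4995 characters left out ...]
28 [0.401 0.335 0.03 ] rect [405. 333.] [49. 20.] 28.7 px [274. 359.] rgb [118. 111. 105.]
holdertop? 70 [ 0.47  -0.31   0.074] rect [ 470. -311.] [12. 80.] 13.5 px [375. 163.] rgb [162. 155. 156.]
holdertop? 61 [0.51  0.014 0.076] rect [510.  15.] [ 8. 61.] 8.3 px [306. 226.] rgb [124. 120. 121.]
holdertop? 61 [0.602 0.098 0.075] rect [604.  96.] [49. 20.] 31.1 px [256. 233.] rgb [114. 103.  95.]
holdertop? 86 [0.683 0.304 0.075] rect [687. 301.] [59. 27.] 56.7 px [173. 276.] rgb [102.  96.  97.]
holdertop? 59 [0.508 0.332 0.073] rect [510. 330.] [33. 19.] 49.3 px [229. 321.] rgb [96. 55. 33.]
holdertop? 67 [0.406 0.328 0.073] rect [407. 327.] [37. 21.] 35.6 px [273. 343.] rgb [98. 55. 32.]
```

```bash
cat >> h.py <<'E'
C=np.array([.5905,.024]);YAW=np.radians(7.6)
def shelf(x,y):
    c,s=np.cos(YAW),np.sin(YAW); return C+[c*x-s*y,s*x+c*y]
def toshelf(p):
    c,s=np.cos(YAW),np.sin(YAW); d=np.asarray(p)[...,:2]-C; return np.stack([d[...,0]*c+d[...,1]*s,-d[...,0]*s+d[...,1]*c],-1)
def Rgoal(yaw=YAW):  # tool y along yaw, z down
    c,s=np.cos(yaw),np.sin(yaw); return np.array([[-s,c,0],[c,s,0],[0,0,-1.]]) .T @ np.eye(3) if False else np.array([[-s,c,0],[c,s,0],[0,0,-1.]])
def go(s,xy,z,yaw=YAW):
    T=tcp(s); g=np.array([xy[0],xy[1],z]); G=Rgoal(yaw)
    d=T[:3,:3].T@(g-T[:3,3]); r=R.from_matrix(T[:3,:3].T@G).as_rotvec()
    print('t',round(s['time'],2),'pos',np.round(T[:3,3],4),'dpos',np.round(d,4),'drot',np.round(r,4),'rows',round(np.linalg.norm(d)/.0417,1))
E
python3 - <<'E'
from h import *
from plant import ctrl
print(Rgoal())
go(ctrl.get_state(),shelf(-.089,0),.22)
E
```

```text
[[-0.13225639  0.99121554  0.        ]
 [ 0.99121554  0.13225639  0.        ]
 [ 0.          0.         -1.        ]]
t 0.15 pos [ 0.2414 -0.6299  0.2472] dpos [ 0.4733 -0.5062  0.0283] drot [-0.0014 -0.0015 -1.3377] rows 16.6
```

Call:
carry_out([
  {"delta_pos": [0.473,-0.506,0.0],"delta_rot": [0,0,-1.338],"claw": 100},
  {"delta_pos": [0.473,-0.506,0.0],"delta_rot": [0,0,-1.338],"claw": 100},
  {"delta_pos": [0.473,-0.506,0.0],"delta_rot": [0,0,-1.338],"claw": 100},
  {"delta_pos": [0.473,-0.506,0.0],"delta_rot": [0,0,-1.338],"claw": 100},
  {"delta_pos": [0.473,-0.506,0.0],"delta_rot": [0,0,-1.338],"claw": 100},
  {"delta_pos": [0.473,-0.506,0.0],"delta_rot": [0,0,-1.338],"claw": 100},
  {"delta_pos": [0.473,-0.506,0.0],"delta_rot": [0,0,-1.338],"claw": 100},
  {"delta_pos": [0.473,-0.506,0.0],"delta_rot": [0,0,-1.338],"claw": 100},
])

```text
time: 0.82
eef_pos: [0.367, -0.3194, 0.248]
tcp_rot: [0.774, 0.633, 0.001, -0.001]
contact_force: [-0.8, -0.1, 0.7]
opening: 1.0
```

```bash
cat > go.py <<'E'
import sys
from h import *
from plant import ctrl
a=[float(v) for v in sys.argv[1:]]
go(ctrl.get_state(),shelf(a[0],a[1]),a[2])
E
python3 go.py -.089 0 .22
```

```text
t 0.82 pos [ 0.367  -0.3194  0.248 ] dpos [0.3518 0.0669 0.0286] drot [-1.000e-04 -1.700e-03 -3.321e-01] rows 8.6
```

Call:
carry_out([
  {"delta_pos": [0.352,0.067,0.028],"delta_rot": [0,-0.002,-0.332],"claw": 100},
  {"delta_pos": [0.352,0.067,0.028],"delta_rot": [0,-0.002,-0.332],"claw": 100},
  {"delta_pos": [0.352,0.067,0.028],"delta_rot": [0,-0.002,-0.332],"claw": 100},
  {"delta_pos": [0.352,0.067,0.028],"delta_rot": [0,-0.002,-0.332],"claw": 100},
  {"delta_pos": [0.352,0.067,0.028],"delta_rot": [0,-0.002,-0.332],"claw": 100},
  {"delta_pos": [0.352,0.067,0.028],"delta_rot": [0,-0.002,-0.332],"claw": 100},
  {"delta_pos": [0.352,0.067,0.028],"delta_rot": [0,-0.002,-0.332],"claw": 100},
  {"delta_pos": [0.352,0.067,0.028],"delta_rot": [0,-0.002,-0.332],"claw": 100},
])

```text
time: 1.48
eef_pos: [0.492, -0.0113, 0.2226]
tcp_rot: [0.659, 0.752, -0.0, 0.0]
contact_force: [1.0, -1.1, 0.3]
opening: 0.999
```

```bash
python3 go.py -.089 0 .22
```

```text
t 1.48 pos [ 0.492  -0.0113  0.2226] dpos [0.022  0.0133 0.0026] drot [0.0001 0.0004 0.0001] rows 0.6
```

Call:
carry_out([
  {"delta_pos": [0.022,0.013,0.003],"delta_rot": [0,0,0],"claw": 100},
  {"delta_pos": [0.022,0.013,0.003],"delta_rot": [0,0,0],"claw": 100},
  {"delta_pos": [0.022,0.013,0.003],"delta_rot": [0,0,0],"claw": 100},
])

```text
time: 1.73
eef_pos: [0.5018, 0.0136, 0.219]
tcp_rot: [0.657, 0.754, -0.001, -0.0]
contact_force: [-0.2, -0.4, 1.1]
opening: 0.999
```

```bash
python3 - <<'E'
from h import *
from plant import ctrl
s=ctrl.get_state(); im,d=ctrl.read_camera("wrist")
print(s['eef_pos'],np.abs(s['dq']).max(),s['qpos'])
cv2.imwrite("pics/w1.png",im[:,:,::-1]); np.savez("w1.npz",im=im,d=d,T=tcp(s))
W=cloud(ctrl.camera_info("wrist"),d,tcp(s)); Z=W[...,2]
S=toshelf(W)
b=(abs(S[...,0])<.08)&(abs(S[...,1])<.13)&(abs(Z-.06)<.01); print('board z',np.median(Z[b]))
m=(Z>.08)&(Z<.092)&(S[...,0]<-.075)&(S[...,0]>-.11)
for c in comps(m,30):
    p=W[c].astype(np.float32); 
    r=cv2.minAreaRect(p[:,:2]*1000); print(c.sum(),np.round(r[0],1),np.round(r[1],1),r[2],p[:,2].max(), 'shelf x',np.percentile(S[c][:,0],[1,50,99]),'y',S[c][:,1].min(),S[c][:,1].max())
    vx=cv2.fitLine(p[:,:2],cv2.DIST_HUBER,0,.001,.001).ravel(); print('yaw',np.degrees(np.arctan2(-vx[0],vx[1])) )
# clip
m=(Z>.066)&(Z<.084)&(S[...,0]<-.06)&(S[...,0]>-.087)
for c in comps(m,30): print('clip',c.sum(),S[c].min(0),S[c].max(0),Z[c].max())
E
```

```text
[0.50176506 0.01357348 0.2189625 ] 0.049570477461156545 [-1.75015822e-01 -7.29845262e-02  2.02259016e+00 -7.62648662e-04
  1.19308407e+00 -3.10898598e-01]
board z 0.06064418784800618
2896 [500.8   9.3] [  5.5 272.6] 7.533088684082031 0.08892864 shelf x [-0.09368335 -0.09091319 -0.08823079] y -0.13897683010992348 0.133590384869554
yaw -172.40564
200 [512.8  14.7] [ 2.9 60.1] 8.410406112670898 0.08244616 shelf x [-0.07968074 -0.07824236 -0.07709974] y -0.028936307283713054 0.031120777543343685
yaw -171.87727
clip 947 [-0.08571202 -0.02942746] [-0.07702467  0.03112078] 0.08244615752922135
```

View pics/w1.png

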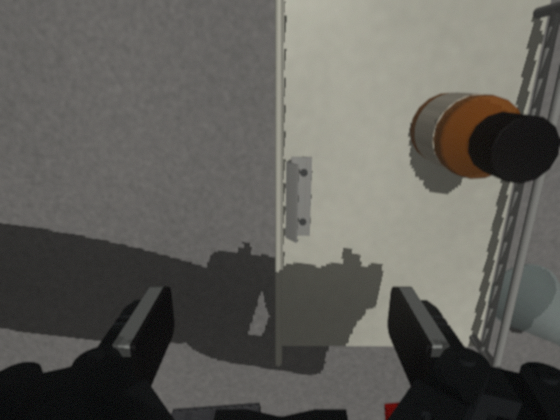

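The wrist view shows the lip along column ~281, the clip at (300,197) and bottle_1 at (510,147). In the shelf frame the hem lies at x = -93.7 to -88.2 mm and the clip is centred within 1 mm, so the frame checks out. Next is the tray.

```bash
cat > gow.py <<'E'
import sys
from h import *
from plant import ctrl
a=[float(v) for v in sys.argv[1:]]
go(ctrl.get_state(),a[:2],a[2],np.radians(a[3]) if len(a)>3 else YAW)
E
python3 gow.py .518 .3235 .20
```

```text
t 1.78 pos [0.5017 0.0125 0.2191] dpos [0.306  0.0578 0.0189] drot [-0.0009  0.0006  0.0016] rows 7.5
```

Call:
carry_out([
  {"delta_pos": [0.306,0.058,0.019],"delta_rot": [0,0,0],"claw": 100},
  {"delta_pos": [0.306,0.058,0.019],"delta_rot": [0,0,0],"claw": 100},
  {"delta_pos": [0.306,0.058,0.019],"delta_rot": [0,0,0],"claw": 100},
  {"delta_pos": [0.306,0.058,0.019],"delta_rot": [0,0,0],"claw": 100},
  {"delta_pos": [0.306,0.058,0.019],"delta_rot": [0,0,0],"claw": 100},
  {"delta_pos": [0.306,0.058,0.019],"delta_rot": [0,0,0],"claw": 100},
  {"delta_pos": [0.306,0.058,0.019],"delta_rot": [0,0,0],"claw": 100},
  {"delta_pos": [0.306,0.058,0.019],"delta_rot": [0,0,0],"claw": 100},
])

```text
time: 2.45
eef_pos: [0.5183, 0.3257, 0.1998]
tcp_rot: [0.658, 0.753, -0.0, -0.0]
contact_force: [0.3, -1.1, 0.5]
opening: 1.001
```

```bash
python3 gow.py .518 .3235 .09
```

```text
t 2.45 pos [0.5183 0.3257 0.1998] dpos [-0.0021 -0.0006  0.1098] drot [-0.0006 -0.0004  0.0017] rows 2.6
```

Call:
carry_out([
  {"delta_pos": [-0.002,0,0.04],"delta_rot": [0,0,0],"claw": 100},
  {"delta_pos": [-0.002,0,0.08],"delta_rot": [0,0,0],"claw": 100},
  {"delta_pos": [-0.002,0,0.105],"delta_rot": [0,0,0],"claw": 100},
  {"delta_pos": [-0.002,0,0.11],"delta_rot": [0,0,0],"claw": 100},
  {"delta_pos": [-0.002,0,0.11],"delta_rot": [0,0,0],"claw": 60},
  {"delta_pos": [-0.002,0,0.11],"delta_rot": [0,0,0],"claw": 20},
  {"delta_pos": [-0.002,0,0.11],"delta_rot": [0,0,0],"claw": 20},
  {"delta_pos": [-0.002,0,0.11],"delta_rot": [0,0,0],"claw": 20},
], force=40)

```text
time: 3.12
eef_pos: [0.5205, 0.324, 0.0928]
tcp_rot: [0.658, 0.753, 0.002, 0.001]
contact_force: [-0.4, 0.3, 0.5]
opening: 0.456
```

Call:
carry_out([
  {"delta_pos": [0,0,0],"delta_rot": [0,0,0],"claw": 20},
  {"delta_pos": [0,0,0],"delta_rot": [0,0,0],"claw": 20},
  {"delta_pos": [0,0,0],"delta_rot": [0,0,0],"claw": 20},
  {"delta_pos": [0,0,-0.02],"delta_rot": [0,0,0],"claw": 20},
  {"delta_pos": [0,0,-0.02],"delta_rot": [0,0,0],"claw": 20},
  {"delta_pos": [0,0,-0.02],"delta_rot": [0,0,0],"claw": 20},
], force=40)

```text
time: 3.62
eef_pos: [0.5213, 0.3244, 0.114]
tcp_rot: [0.658, 0.753, 0.004, 0.002]
contact_force: [0.5, -0.6, -2.9]
opening: 0.374
```

```bash
python3 - <<'E'
from h import *
from plant import ctrl
s=ctrl.get_state()
print({k:s[k] for k in('opening','contact_force','eef_pos')})
im,d=ctrl.read_camera("side"); cv2.imwrite("pics/s1.png",im[:,:,::-1])
E
```

```text
{'opening': 0.3743843359173059, 'contact_force': array([ 0.49423415, -0.64175777, -2.88105243]), 'eef_pos': array([0.52128177, 0.32439457, 0.11398478])}
```

View pics/s1.png

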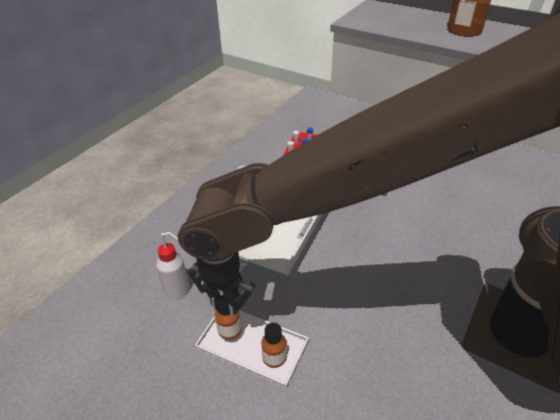

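Bottle gripped: the opening matches the 34 mm cap, and about 2 to 3 N of weight shows. I'm lifting it and carrying it over.

```bash
python3 go.py .030 -.004 .285; python3 -c "
from h import *;print(shelf(.03,-.004),shelf(.03,-.064))"
```

```text
t 3.67 pos [0.5206 0.3241 0.113 ] dpos [-0.3104  0.0602 -0.1723] drot [ 0.0054 -0.002   0.0012] rows 8.6
[0.62076549 0.02400283] [ 0.62870088 -0.0354701 ]
```

Call:
carry_out([
  {"delta_pos": [0,0,-0.04],"delta_rot": [0,0,0],"claw": 20},
  {"delta_pos": [0,0,-0.08],"delta_rot": [0,0,0],"claw": 20},
  {"delta_pos": [-0.01,0.0,-0.12],"delta_rot": [0,0,0],"claw": 20},
  {"delta_pos": [-0.03,0.01,-0.155],"delta_rot": [0.005,-0.002,0.001],"claw": 20},
  {"delta_pos": [-0.065,0.02,-0.172],"delta_rot": [0.005,-0.002,0.001],"claw": 20},
  {"delta_pos": [-0.1,0.03,-0.172],"delta_rot": [0.005,-0.002,0.001],"claw": 20},
  {"delta_pos": [-0.14,0.04,-0.172],"delta_rot": [0.005,-0.002,0.001],"claw": 20},
  {"delta_pos": [-0.17,0.045,-0.172],"delta_rot": [0.005,-0.002,0.001],"claw": 20},
])

```text
time: 4.33
eef_pos: [0.5878, 0.1587, 0.2843]
tcp_rot: [0.659, 0.752, -0.0, 0.001]
contact_force: [-0.2, 0.1, -2.4]
opening: 0.372
```

```bash
python3 go.py .030 -.004 .285
```

```text
t 4.33 pos [0.5878 0.1587 0.2843] dpos [-0.1378  0.0149 -0.0006] drot [ 0.0005  0.0012 -0.0003] rows 3.3
```

Call:
carry_out([
  {"delta_pos": [-0.035,0.005,0],"delta_rot": [0,0,0],"claw": 20},
  {"delta_pos": [-0.07,0.01,0],"delta_rot": [0,0,0],"claw": 20},
  {"delta_pos": [-0.105,0.015,0],"delta_rot": [0,0,0],"claw": 20},
  {"delta_pos": [-0.13,0.015,0],"delta_rot": [0,0,0],"claw": 20},
  {"delta_pos": [-0.138,0.015,0],"delta_rot": [0,0,0],"claw": 20},
  {"delta_pos": [-0.138,0.015,0],"delta_rot": [0,0,0],"claw": 20},
  {"delta_pos": [-0.138,0.015,0],"delta_rot": [0,0,0],"claw": 20},
])

```text
time: 4.92
eef_pos: [0.6205, 0.0241, 0.2833]
tcp_rot: [0.659, 0.752, -0.0, -0.0]
contact_force: [-0.2, 0.4, -2.6]
opening: 0.369
```

```bash
python3 - <<'E'
from h import *
from plant import ctrl
s=ctrl.get_state(); im,d=ctrl.read_camera("scene"); cv2.imwrite("pics/sc2.png",im[:,:,::-1])
go(s,shelf(.03,-.004),.152)
E
```

```text
t 4.92 pos [0.6205 0.0241 0.2833] dpos [-0.0002  0.0004  0.1313] drot [-0.0012 -0.0002 -0.0011] rows 3.1
```

View pics/sc2.png

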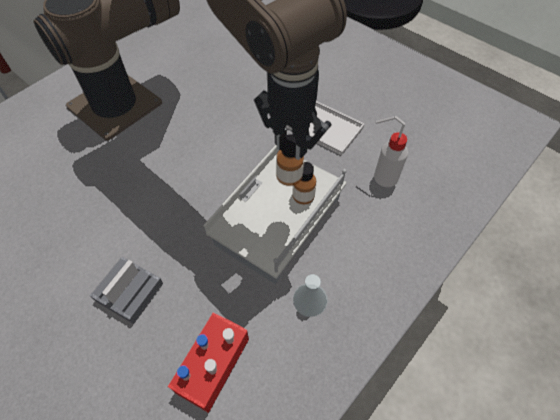

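The bottle hangs upright at (290,165), with bottle_1 untouched at (304,185). I'm lowering it.

Call:
carry_out([
  {"delta_pos": [0,0,0.03],"delta_rot": [0,0,0],"claw": 20},
  {"delta_pos": [0,0,0.06],"delta_rot": [0,0,0],"claw": 20},
  {"delta_pos": [0,0,0.09],"delta_rot": [0,0,0],"claw": 20},
  {"delta_pos": [0,0,0.11],"delta_rot": [0,0,0],"claw": 20},
  {"delta_pos": [0,0,0.125],"delta_rot": [0,0,0],"claw": 20},
  {"delta_pos": [0,0,0.13],"delta_rot": [0,0,0],"claw": 20},
  {"delta_pos": [0,0,0.131],"delta_rot": [0,0,0],"claw": 20},
  {"delta_pos": [0,0,0.131],"delta_rot": [0,0,0],"claw": 20},
])

```text
time: 5.63
eef_pos: [0.6206, 0.0259, 0.1532]
tcp_rot: [0.658, 0.753, 0.0, 0.0]
contact_force: [0.3, -0.2, -2.2]
opening: 0.364
```

Call:
carry_out([
  {"delta_pos": [0,0,0.002],"delta_rot": [0,0,0],"claw": 20},
  {"delta_pos": [0,0,0.002],"delta_rot": [0,0,0],"claw": 20},
  {"delta_pos": [0,0,0.002],"delta_rot": [0,0,0],"claw": 20},
])

```text
time: 5.88
eef_pos: [0.6214, 0.026, 0.1526]
tcp_rot: [0.658, 0.753, 0.001, 0.001]
contact_force: [0.1, -0.5, -1.7]
opening: 0.367
```

Call:
carry_out([
  {"delta_pos": [-0.001,0,0.002],"delta_rot": [0,0,0],"claw": 20},
  {"delta_pos": [-0.001,0,0.003],"delta_rot": [0,0,0],"claw": 20},
  {"delta_pos": [-0.001,0,0.003],"delta_rot": [0,0,0],"claw": 20},
])

```text
time: 6.13
eef_pos: [0.6215, 0.0249, 0.1496]
tcp_rot: [0.658, 0.753, 0.001, 0.001]
contact_force: [-0.6, -0.5, -2.2]
opening: 0.368
```

Call:
carry_out([
  {"delta_pos": [0,0,0.002],"delta_rot": [0,0,0],"claw": 20},
  {"delta_pos": [0,0,0.002],"delta_rot": [0,0,0],"claw": 20},
  {"delta_pos": [0,0,0.002],"delta_rot": [0,0,0],"claw": 20},
])

```text
time: 6.38
eef_pos: [0.6218, 0.0247, 0.1492]
tcp_rot: [0.658, 0.753, 0.001, 0.001]
contact_force: [-3.2, 0.1, 6.0]
opening: 0.368
```

Contact with the board shows at 6 N, so I'm releasing and rising.

Call:
carry_out([
  {"delta_pos": [0,0,0],"delta_rot": [0,0,0],"claw": 60},
  {"delta_pos": [0,0,0],"delta_rot": [0,0,0],"claw": 80},
  {"delta_pos": [0,0,0],"delta_rot": [0,0,0],"claw": 80},
  {"delta_pos": [0,0,0],"delta_rot": [0,0,0],"claw": 80},
  {"delta_pos": [0,0,-0.03],"delta_rot": [0,0,0],"claw": 80},
  {"delta_pos": [0,0,-0.06],"delta_rot": [0,0,0],"claw": 90},
  {"delta_pos": [0,0,-0.09],"delta_rot": [0,0,0],"claw": 100},
  {"delta_pos": [0,0,-0.1],"delta_rot": [0,0,0],"claw": 100},
])

```text
time: 7.05
eef_pos: [0.6237, 0.0246, 0.2548]
tcp_rot: [0.658, 0.753, 0.003, 0.005]
contact_force: [0.3, 0.0, 2.1]
opening: 0.996
```

```bash
python3 gow.py .413 .318 .22
```

```text
t 7.05 pos [0.6237 0.0246 0.2548] dpos [ 0.3191 -0.1698  0.032 ] drot [0.0109 0.003  0.0018] rows 8.7
```

Call:
carry_out([
  {"delta_pos": [0.319,-0.17,0.03],"delta_rot": [0.01,0.003,0.002],"claw": 100},
  {"delta_pos": [0.319,-0.17,0.03],"delta_rot": [0.01,0.003,0.002],"claw": 100},
  {"delta_pos": [0.319,-0.17,0.03],"delta_rot": [0.01,0.003,0.002],"claw": 100},
  {"delta_pos": [0.319,-0.17,0.03],"delta_rot": [0.01,0.003,0.002],"claw": 100},
  {"delta_pos": [0.319,-0.17,0.03],"delta_rot": [0.01,0.003,0.002],"claw": 100},
  {"delta_pos": [0.319,-0.17,0.03],"delta_rot": [0.01,0.003,0.002],"claw": 100},
  {"delta_pos": [0.319,-0.17,0.03],"delta_rot": [0.01,0.003,0.002],"claw": 100},
  {"delta_pos": [0.319,-0.17,0.03],"delta_rot": [0.01,0.003,0.002],"claw": 100},
])

```text
time: 7.72
eef_pos: [0.427, 0.2967, 0.2231]
tcp_rot: [0.659, 0.752, 0.0, 0.0]
contact_force: [0.0, 0.6, 0.1]
opening: 0.997
```

```bash
python3 - <<'E'
from h import *
from plant import ctrl
n='scene'
im,d=ctrl.read_camera(n);cv2.imwrite("pics/sc3.png",im[:,:,::-1]); im=im.astype(int);W=cloud(ctrl.camera_info(n),d);Z=W[...,2]
m=(im.max(2)<45)&(Z>.08)&(Z<.175)
for c in comps(m):
    p=W[c];zt=np.percentile(p[:,2],90);t=p[abs(p[:,2]-zt)<.006]
    print("cap",c.sum(),np.round(zt,3),np.round((t.min(0)+t.max(0))/2,3),np.round(np.ptp(t,axis=0),3), 'px',np.argwhere(c).mean(0).round()[::-1])
go(ctrl.get_state(),(.413,.318),.20)
E
```

```text
cap 1288 0.152 [ 0.031 -0.006  0.152] [0.063 0.111 0.012] px [104.  81.]
cap 155 0.104 [0.415 0.316 0.102] [0.03  0.033 0.007] px [304.  88.]
cap 233 0.159 [0.615 0.08  0.158] [0.03  0.034 0.008] px [305. 171.]
cap 244 0.16 [0.621 0.023 0.158] [0.03  0.034 0.008] px [289. 190.]
t 7.77 pos [0.4223 0.3015 0.2222] dpos [ 0.0175 -0.0069  0.0223] drot [-0.0041 -0.0041  0.0044] rows 0.7
```

View pics/sc3.png

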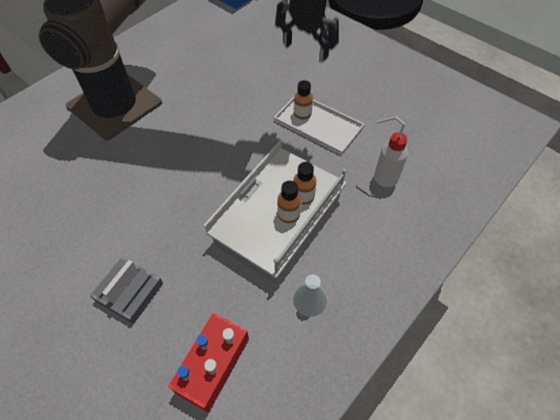

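The second bottle stands at (289,205) beside bottle_1, about 57 mm apart (7 mm gap), and bottle_1 hasn't moved. Next I'm fetching the third bottle.

Call:
carry_out([
  {"delta_pos": [0.0175,-0.007,0.02],"delta_rot": [-0.004,-0.004,0.004],"claw": 100},
  {"delta_pos": [0.0175,-0.007,0.05],"delta_rot": [-0.004,-0.004,0.004],"claw": 100},
  {"delta_pos": [0.0175,-0.007,0.085],"delta_rot": [-0.004,-0.004,0.004],"claw": 100},
  {"delta_pos": [0.0175,-0.007,0.115],"delta_rot": [-0.004,-0.004,0.004],"claw": 100},
  {"delta_pos": [0.0175,-0.007,0.13],"delta_rot": [-0.004,-0.004,0.004],"claw": 100},
  {"delta_pos": [0.0175,-0.007,0.132],"delta_rot": [-0.004,-0.004,0.004],"claw": 100},
  {"delta_pos": [0.0175,-0.007,0.132],"delta_rot": [-0.004,-0.004,0.004],"claw": 100},
  {"delta_pos": [0.0175,-0.007,0.132],"delta_rot": [-0.004,-0.004,0.004],"claw": 60},
])

```text
time: 8.43
eef_pos: [0.4133, 0.3186, 0.0912]
tcp_rot: [0.659, 0.752, 0.001, 0.0]
contact_force: [-1.1, -0.8, 0.0]
opening: 0.88
```

Call:
carry_out([
  {"delta_pos": [0,0,0],"delta_rot": [0,0,0],"claw": 20},
  {"delta_pos": [0,0,0],"delta_rot": [0,0,0],"claw": 20},
  {"delta_pos": [0,0,0],"delta_rot": [0,0,0],"claw": 20},
  {"delta_pos": [0,0,0],"delta_rot": [0,0,0],"claw": 20},
  {"delta_pos": [0,0,0],"delta_rot": [0,0,0],"claw": 20},
  {"delta_pos": [0,0,0],"delta_rot": [0,0,0],"claw": 20},
], force=40)

```text
time: 8.93
eef_pos: [0.4138, 0.319, 0.0926]
tcp_rot: [0.659, 0.753, 0.002, 0.001]
contact_force: [-1.6, -1.0, 5.7]
opening: 0.372
```

```bash
python3 go.py .030 -.063 .285
```

```text
t 8.93 pos [0.4138 0.319  0.0926] dpos [-0.3786  0.1665 -0.1924] drot [ 0.0029 -0.0012  0.0003] rows 10.9
```

Call:
carry_out([
  {"delta_pos": [0,0,-0.03],"delta_rot": [0,0,0],"claw": 20},
  {"delta_pos": [0,0,-0.07],"delta_rot": [0,0,0],"claw": 20},
  {"delta_pos": [0,0,-0.11],"delta_rot": [0,0,0],"claw": 20},
  {"delta_pos": [-0.01,0.005,-0.15],"delta_rot": [0.003,0,0],"claw": 20},
  {"delta_pos": [-0.04,0.017,-0.18],"delta_rot": [0.003,0,0],"claw": 20},
  {"delta_pos": [-0.075,0.033,-0.192],"delta_rot": [0.003,0,0],"claw": 20},
  {"delta_pos": [-0.11,0.048,-0.192],"delta_rot": [0.003,0,0],"claw": 20},
  {"delta_pos": [-0.145,0.064,-0.192],"delta_rot": [0.003,0,0],"claw": 20},
])

```text
time: 9.6
eef_pos: [0.4967, 0.1822, 0.286]
tcp_rot: [0.658, 0.753, 0.002, 0.001]
contact_force: [0.1, 0.2, -3.2]
opening: 0.373
```

```bash
python3 go.py .030 -.063 .285
```

```text
t 9.6 pos [0.4967 0.1822 0.286 ] dpos [-0.2323  0.1017  0.0011] drot [ 0.0032 -0.0012  0.0014] rows 6.1
```

Call:
carry_out([
  {"delta_pos": [-0.034,0.015,0],"delta_rot": [0.003,0,0],"claw": 20},
  {"delta_pos": [-0.07,0.031,0],"delta_rot": [0.003,0,0],"claw": 20},
  {"delta_pos": [-0.106,0.046,0],"delta_rot": [0.003,0,0],"claw": 20},
  {"delta_pos": [-0.142,0.062,0],"delta_rot": [0.003,0,0],"claw": 20},
  {"delta_pos": [-0.178,0.078,0],"delta_rot": [0.003,0,0],"claw": 20},
  {"delta_pos": [-0.21,0.092,0],"delta_rot": [0.003,0,0],"claw": 20},
  {"delta_pos": [-0.232,0.102,0],"delta_rot": [0.003,0,0],"claw": 20},
  {"delta_pos": [-0.232,0.102,0],"delta_rot": [0.003,0,0],"claw": 20},
])

```text
time: 10.27
eef_pos: [0.6302, -0.0387, 0.2844]
tcp_rot: [0.66, 0.751, -0.001, -0.0]
contact_force: [-1.3, 0.3, -2.3]
opening: 0.372
```

```bash
python3 go.py .030 -.063 .152
```

```text
t 10.27 pos [ 0.6302 -0.0387  0.2844] dpos [ 0.0045 -0.0009  0.1324] drot [-0.0009  0.0005 -0.0033] rows 3.2
```

Call:
carry_out([
  {"delta_pos": [0.002,0,0.02],"delta_rot": [0,0,0],"claw": 20},
  {"delta_pos": [0.002,0,0.055],"delta_rot": [0,0,0],"claw": 20},
  {"delta_pos": [0.002,0,0.09],"delta_rot": [0,0,0],"claw": 20},
  {"delta_pos": [0.002,0,0.115],"delta_rot": [0,0,0],"claw": 20},
  {"delta_pos": [0.002,0,0.127],"delta_rot": [0,0,0],"claw": 20},
  {"delta_pos": [0.002,0,0.13],"delta_rot": [0,0,0],"claw": 20},
  {"delta_pos": [0.002,0,0.131],"delta_rot": [0,0,0],"claw": 20},
  {"delta_pos": [0.002,0,0.131],"delta_rot": [0,0,0],"claw": 20},
])

```text
time: 10.93
eef_pos: [0.6309, -0.0368, 0.1552]
tcp_rot: [0.66, 0.751, 0.0, 0.001]
contact_force: [0.7, 0.5, -2.8]
opening: 0.368
```

```bash
python3 go.py .030 -.063 .149
```

```text
t 10.93 pos [ 0.6309 -0.0368  0.1552] dpos [ 0.0026 -0.002   0.0062] drot [ 0.002   0.0016 -0.003 ] rows 0.2
```

Call:
carry_out([
  {"delta_pos": [0.001,-0.002,0.003],"delta_rot": [0.002,0,0],"claw": 20},
  {"delta_pos": [0.001,-0.002,0.004],"delta_rot": [0.002,0,0],"claw": 20},
  {"delta_pos": [0.001,-0.002,0.004],"delta_rot": [0.002,0,0],"claw": 20},
  {"delta_pos": [0.001,-0.002,0.004],"delta_rot": [0.002,0,0],"claw": 20},
])

```text
time: 11.27
eef_pos: [0.6292, -0.0361, 0.1522]
tcp_rot: [0.66, 0.751, -0.0, 0.001]
contact_force: [0.3, 1.2, -2.0]
opening: 0.37
```

Call:
carry_out([
  {"delta_pos": [0,0,0.002],"delta_rot": [0,0,0],"claw": 20},
  {"delta_pos": [0,0,0.003],"delta_rot": [0,0,0],"claw": 20},
  {"delta_pos": [0,0,0.003],"delta_rot": [0,0,0],"claw": 20},
])

```text
time: 11.52
eef_pos: [0.629, -0.0361, 0.1489]
tcp_rot: [0.66, 0.751, -0.0, 0.001]
contact_force: [1.2, 0.4, -1.4]
opening: 0.373
```

Call:
carry_out([
  {"delta_pos": [0,0,0.002],"delta_rot": [0,0,0],"claw": 20},
  {"delta_pos": [0,0,0.002],"delta_rot": [0,0,0],"claw": 20},
  {"delta_pos": [0,0,0.002],"delta_rot": [0,0,0],"claw": 20},
])

```text
time: 11.77
eef_pos: [0.6293, -0.0363, 0.1487]
tcp_rot: [0.66, 0.751, -0.0, 0.001]
contact_force: [-3.6, -0.3, 5.0]
opening: 0.37
```

Call:
carry_out([
  {"delta_pos": [0,0,0],"delta_rot": [0,0,0],"claw": 60},
  {"delta_pos": [0,0,0],"delta_rot": [0,0,0],"claw": 80},
  {"delta_pos": [0,0,0],"delta_rot": [0,0,0],"claw": 80},
  {"delta_pos": [0,0,0],"delta_rot": [0,0,0],"claw": 80},
  {"delta_pos": [0,0,-0.03],"delta_rot": [0,0,0],"claw": 80},
  {"delta_pos": [0,0,-0.06],"delta_rot": [0,0,0],"claw": 90},
  {"delta_pos": [0,0,-0.09],"delta_rot": [0,0,0],"claw": 100},
  {"delta_pos": [0,0,-0.1],"delta_rot": [0,0,0],"claw": 100},
])

```text
time: 12.43
eef_pos: [0.6313, -0.0365, 0.2543]
tcp_rot: [0.66, 0.752, 0.002, 0.005]
contact_force: [0.7, -0.8, 0.9]
opening: 1.001
```

```bash
python3 gow.py .471 -.313 .20 13.5
```

```text
t 12.43 pos [ 0.6313 -0.0365  0.2543] dpos [-0.2531 -0.1953  0.0539] drot [ 0.009   0.0059 -0.1057] rows 7.8
```

Call:
carry_out([
  {"delta_pos": [-0.253,-0.195,0.04],"delta_rot": [0.009,0.006,-0.106],"claw": 100},
  {"delta_pos": [-0.253,-0.195,0.04],"delta_rot": [0.009,0.006,-0.106],"claw": 100},
  {"delta_pos": [-0.253,-0.195,0.04],"delta_rot": [0.009,0.006,-0.106],"claw": 100},
  {"delta_pos": [-0.253,-0.195,0.04],"delta_rot": [0.009,0.006,-0.106],"claw": 100},
  {"delta_pos": [-0.253,-0.195,0.04],"delta_rot": [0.009,0.006,-0.106],"claw": 100},
  {"delta_pos": [-0.253,-0.195,0.04],"delta_rot": [0.009,0.006,-0.106],"claw": 100},
  {"delta_pos": [-0.253,-0.195,0.04],"delta_rot": [0.009,0.006,-0.106],"claw": 100},
  {"delta_pos": [-0.253,-0.195,0.04],"delta_rot": [0.009,0.006,-0.106],"claw": 100},
])

```text
time: 13.1
eef_pos: [0.4689, -0.3151, 0.2125]
tcp_rot: [0.62, 0.785, -0.0, -0.001]
contact_force: [0.3, -0.2, -0.4]
opening: 1.0
```

Call:
carry_out([
  {"delta_pos": [0,0,0],"delta_rot": [0,0,0],"claw": 100},
  {"delta_pos": [0,0,0],"delta_rot": [0,0,0],"claw": 100},
  {"delta_pos": [0,0,0],"delta_rot": [0,0,0],"claw": 100},
])

```text
time: 13.35
eef_pos: [0.4688, -0.3146, 0.2117]
tcp_rot: [0.62, 0.785, 0.0, -0.001]
contact_force: [0.4, 1.0, 0.3]
opening: 1.002
```

```bash
python3 - <<'E'
from h import *
from plant import ctrl
s=ctrl.get_state(); im,d=ctrl.read_camera("wrist")
cv2.imwrite("pics/w2.png",im[:,:,::-1])
W=cloud(ctrl.camera_info("wrist"),d,tcp(s)); Z=W[...,2]
for lo,hi in [(.064,.084),(.022,.038)]:
  m=(Z>lo)&(Z<hi)
  for c in comps(m,150):
    p=W[c].astype(np.float32); r=cv2.minAreaRect(p[:,:2]*1000)
    print(lo,c.sum(),np.round(r[0],1),np.round(r[1],1),round(r[2],1),np.round(np.percentile(p[:,2],[5,50,95]),4),'px',np.argwhere(c).mean(0).round()[::-1])
go(s,(.471,-.313),.20,np.radians(13.5))
im,d=ctrl.read_camera("scene");cv2.imwrite("pics/sc4.png",im[:,:,::-1]); im=im.astype(int);W=cloud(ctrl.camera_info("scene"),d);Z=W[...,2]
m=(im.max(2)<45)&(Z>.08)&(Z<.175)
for c in comps(m):
    p=W[c];zt=np.percentile(p[:,2],90);t=p[abs(p[:,2]-zt)<.006]
    print("cap",c.sum(),np.round(zt,3),np.round((t.min(0)+t.max(0))/2,3),np.round(np.ptp(t,axis=0),3))
E
```

```text
0.064 1715 [ 470.9 -314.1] [11.5 79.7] 13.2 [0.0719 0.0743 0.0755] px [284. 201.]
0.064 305 [ 702.  -346.3] [15.4 10.1] 74.8 [0.0646 0.072  0.083 ] px [551. 303.]
0.022 11151 [ 474.8 -314.1] [102.3 100.3] 13.2 [0.0291 0.0305 0.0317] px [289. 184.]
0.022 194 [ 670.6 -235.7] [28.4  5.3] 14.9 [0.0226 0.0297 0.0375] px [536. 152.]
0.022 176 [ 686.1 -288.8] [14.4  7.4] 84.6 [0.0227 0.0287 0.0353] px [531. 216.]
0.022 154 [ 702.1 -346.2] [14.8  7.9] 77.5 [0.0228 0.028  0.0356] px [519. 277.]
0.022 218 [ 704.  -373.2] [22.9  6. ] 27.7 [0.0229 0.0292 0.0366] px [507. 304.]
t 13.35 pos [ 0.4688 -0.3146  0.2117] dpos [0.001  0.0025 0.0117] drot [-0.0015 -0.0021 -0.0021] rows 0.3
cap 1259 0.152 [ 0.039 -0.006  0.152] [0.05  0.11  0.012]
cap 228 0.16 [0.615 0.08  0.158] [0.029 0.033 0.007]
cap 242 0.16 [0.622 0.023 0.158] [0.031 0.034 0.007]
cap 254 0.16 [ 0.63  -0.038  0.158] [0.031 0.033 0.007]
```

View pics/w2.png

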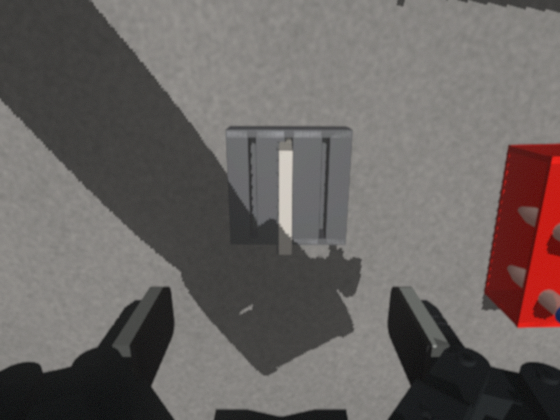

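View pics/sc4.png

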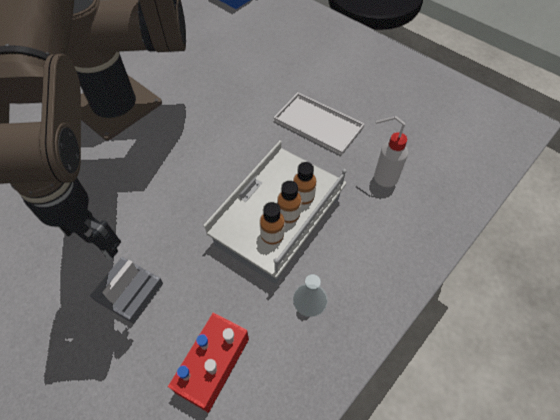

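The scene view shows three bottles in a straight row at (271,224), (289,203) and (305,184), spaced 57 and 61 mm. The wrist view shows the holder's top at column ~286. Its plate centre is 3.9 mm to the −x side of the rack's centre, so the paper faces −x, as described. Now the grasp.

```bash
python3 gow.py .471 -.314 .055 13.2
```

```text
t 13.45 pos [ 0.4695 -0.3139  0.2123] dpos [-0.0006  0.0016  0.1573] drot [-0.0011 -0.0011  0.0053] rows 3.8
```

Call:
carry_out([
  {"delta_pos": [0,0.0015,0.035],"delta_rot": [-0.001,-0.001,0.005],"claw": 80},
  {"delta_pos": [0,0.0015,0.075],"delta_rot": [-0.001,-0.001,0.005],"claw": 80},
  {"delta_pos": [0,0.0015,0.11],"delta_rot": [-0.001,-0.001,0.005],"claw": 70},
  {"delta_pos": [0,0.0015,0.135],"delta_rot": [-0.001,-0.001,0.005],"claw": 60},
  {"delta_pos": [0,0.0015,0.15],"delta_rot": [-0.001,-0.001,0.005],"claw": 50},
  {"delta_pos": [0,0.0015,0.156],"delta_rot": [-0.001,-0.001,0.005],"claw": 40},
  {"delta_pos": [0,0.0015,0.157],"delta_rot": [-0.001,-0.001,0.005],"claw": 40},
  {"delta_pos": [0,0.0015,0.157],"delta_rot": [-0.001,-0.001,0.005],"claw": 40},
])

```text
time: 14.12
eef_pos: [0.4717, -0.3131, 0.056]
tcp_rot: [0.621, 0.784, -0.0, 0.0]
contact_force: [0.4, 0.2, 0.6]
opening: 0.403
```

```bash
python3 gow.py .471 -.314 .055 13.2
```

```text
t 14.12 pos [ 0.4717 -0.3131  0.056 ] dpos [-0.0007 -0.0009  0.001 ] drot [0.0005 0.0007 0.0016] rows 0.0
```

Call:
carry_out([
  {"delta_pos": [-0.001,-0.001,0],"delta_rot": [0,0,0],"claw": 25},
  {"delta_pos": [-0.001,-0.001,0],"delta_rot": [0,0,0],"claw": 10},
  {"delta_pos": [-0.001,-0.001,0],"delta_rot": [0,0,0],"claw": 0},
  {"delta_pos": [-0.001,-0.001,0],"delta_rot": [0,0,0],"claw": 0},
  {"delta_pos": [-0.001,-0.001,0],"delta_rot": [0,0,0],"claw": 0},
  {"delta_pos": [-0.001,-0.001,0],"delta_rot": [0,0,0],"claw": 0},
  {"delta_pos": [-0.001,-0.001,0],"delta_rot": [0,0,0],"claw": 0},
], force=70)

```text
time: 14.7
eef_pos: [0.4722, -0.3154, 0.0582]
tcp_rot: [0.621, 0.784, -0.0, 0.002]
contact_force: [-0.4, 1.3, 6.7]
opening: 0.108
```

```bash
python3 gow.py .471 -.314 .055 13.2
```

```text
t 14.7 pos [ 0.4722 -0.3154  0.0582] dpos [ 0.0017 -0.0009  0.0032] drot [0.0029 0.0039 0.0016] rows 0.1
```

Call:
carry_out([
  {"delta_pos": [0,0,-0.015],"delta_rot": [0,0,0],"claw": 0},
  {"delta_pos": [0,0,-0.03],"delta_rot": [0,0,0],"claw": 0},
  {"delta_pos": [0,0,-0.06],"delta_rot": [0,0,0],"claw": 0},
  {"delta_pos": [0,0,-0.09],"delta_rot": [0,0,0],"claw": 0},
  {"delta_pos": [0,0,-0.12],"delta_rot": [0,0,0],"claw": 0},
  {"delta_pos": [0,0,-0.14],"delta_rot": [0,0,0],"claw": 0},
  {"delta_pos": [0,0,-0.14],"delta_rot": [0,0,0],"claw": 0},
])

```text
time: 15.28
eef_pos: [0.4737, -0.317, 0.2043]
tcp_rot: [0.621, 0.784, -0.001, 0.008]
contact_force: [1.4, 0.2, 0.4]
opening: 0.104
```

```bash
python3 - <<'E'
from h import *
from plant import ctrl
s=ctrl.get_state(); im,d=ctrl.read_camera("wrist")
cv2.imwrite("pics/w3.png",im[:,:,::-1])
print(s['opening'],s['contact_force'])
# points in tool frame
W=cloud(ctrl.camera_info("wrist"),d,np.eye(4))
m=(d>0)&(abs(W[...,1])<.02)&(W[...,2]>-.04)&(W[...,2]<.04)&(abs(W[...,0])<.05)
for c in comps(m,60):
    p=W[c]; print(c.sum(),np.percentile(p,[2,50,98],axis=0).round(4).tolist(),im[c].mean(0),'px',np.argwhere(c).mean(0).round()[::-1])
go(s,shelf(-.089,0),.20)
E
```

```text
0.10378371262335276 [1.398033   0.24167948 0.36660205]
14027 [[-0.03, -0.0172, -0.0389], [0.0117, -0.0004, -0.0164], [0.0412, 0.0169, 0.0191]] [70.10829115 69.11463606 66.87702288] px [280. 313.]
t 15.28 pos [ 0.4737 -0.317   0.2043] dpos [0.3139 0.1034 0.0011] drot [0.0093 0.0124 0.0992] rows 7.9
```

View pics/w3.png

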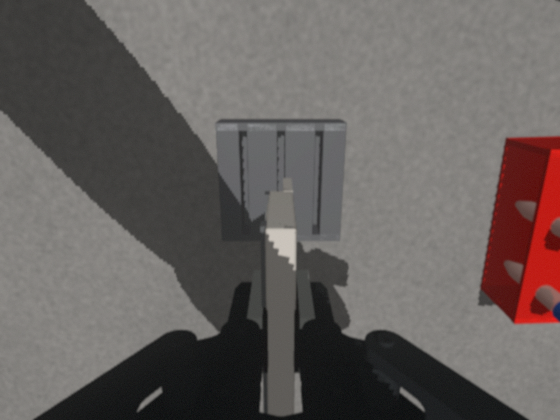

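The wrist view shows the holder held with its end face at (282,200) and the tongue offset to the right (back) side at (287,185), as it should be. Its top edge is 16 mm behind the TCP, so the home TCP height is about 0.114 m. I'm moving above the seat.

Call:
carry_out([
  {"delta_pos": [0.039,0.013,0],"delta_rot": [0.009,0.012,0.099],"claw": 0},
  {"delta_pos": [0.078,0.026,0],"delta_rot": [0.009,0.012,0.099],"claw": 0},
  {"delta_pos": [0.117,0.039,0],"delta_rot": [0.009,0.012,0.099],"claw": 0},
  {"delta_pos": [0.156,0.052,0],"delta_rot": [0.009,0.012,0.099],"claw": 0},
  {"delta_pos": [0.195,0.065,0],"delta_rot": [0.009,0.012,0.099],"claw": 0},
  {"delta_pos": [0.234,0.078,0],"delta_rot": [0.009,0.012,0.099],"claw": 0},
  {"delta_pos": [0.273,0.091,0],"delta_rot": [0.009,0.012,0.099],"claw": 0},
  {"delta_pos": [0.3,0.1,0],"delta_rot": [0.009,0.012,0.099],"claw": 0},
])

```text
time: 16.0
eef_pos: [0.4994, 0.0021, 0.1965]
tcp_rot: [0.658, 0.753, -0.001, -0.004]
contact_force: [0.7, -0.6, -0.2]
opening: 0.11
```

```bash
python3 go.py -.089 0 .17
```

```text
t 16.0 pos [0.4994 0.0021 0.1965] dpos [0.0095 0.0044 0.0266] drot [-0.0063 -0.0053  0.0015] rows 0.7
```

Call:
carry_out([
  {"delta_pos": [0.009,0.004,0.015],"delta_rot": [-0.006,-0.005,0.002],"claw": 0},
  {"delta_pos": [0.009,0.004,0.027],"delta_rot": [-0.006,-0.005,0.002],"claw": 0},
  {"delta_pos": [0.009,0.004,0.027],"delta_rot": [-0.006,-0.005,0.002],"claw": 0},
  {"delta_pos": [0.009,0.004,0.027],"delta_rot": [-0.006,-0.005,0.002],"claw": 0},
  {"delta_pos": [0.009,0.004,0.027],"delta_rot": [-0.006,-0.005,0.002],"claw": 0},
])

```text
time: 16.42
eef_pos: [0.5018, 0.0106, 0.1691]
tcp_rot: [0.659, 0.752, -0.0, -0.001]
contact_force: [-0.3, 0.1, -0.2]
opening: 0.106
```

```bash
python3 - <<'E'
from h import *
from plant import ctrl
s=ctrl.get_state(); im,d=ctrl.read_camera("wrist"); go(s,shelf(-.089,0),.135)
cv2.imwrite("pics/w4.png",im[:,:,::-1]); np.savez("w4.npz",im=im,d=d,T=tcp(s))
W=cloud(ctrl.camera_info("wrist"),d,tcp(s)); S=toshelf(W);Z=W[...,2]
# end face of the holder and tongue, nearest camera: shelf y ~ .03-.045
for lo,hi in [(.165,.19),(.155,.164),(.145,.154),(.135,.144),(.12,.134)]:
    m=(Z>lo)&(Z<hi)&(S[...,1]>.025)&(S[...,1]<.06)&(abs(S[...,0]+.089)<.03)
    if m.sum()>5: print(lo,m.sum(),np.percentile(S[m][:,0],[2,50,98]).round(4),np.percentile(S[m][:,1],[2,50,98]).round(4))
m=(Z>.08)&(Z<.095)&(S[...,0]<-.085)&(S[...,0]>-.1); print('hem',m.sum(),np.percentile(S[m][:,0],[1,50,99]).round(4))
T=cloud(ctrl.camera_info("wrist"),d,np.eye(4))
m=(abs(T[...,1])<.004)&(T[...,2]<-.005)&(T[...,2]>-.03)&(T[...,0]>.012)&(T[...,0]<.045)
p=T[m]; print('top edge',len(p)); 
for a in np.arange(.012,.045,.005):
    q=p[(p[:,0]>=a)&(p[:,0]<a+.005)]
    if len(q): print(round(a,3),np.percentile(q[:,2],[5,50]).round(4))
E
```

```text
t 16.42 pos [0.5018 0.0106 0.1691] dpos [0.0015 0.0008 0.0341] drot [-0.0015 -0.0003 -0.0021] rows 0.8
0.165 2129 [-0.0962 -0.0904 -0.0852] [0.0254 0.0355 0.0397]
0.155 191 [-0.095  -0.0901 -0.0852] [0.0379 0.0395 0.0399]
0.145 226 [-0.0963 -0.0923 -0.0853] [0.0306 0.0394 0.0399]
0.135 83 [-0.0961 -0.0879 -0.085 ] [0.0391 0.0395 0.04  ]
0.12 67 [-0.0888 -0.0869 -0.085 ] [0.0394 0.0397 0.04  ]
hem 1958 [-0.0937 -0.091  -0.0885]
top edge 2284
0.012 [-0.0172 -0.0163]
0.017 [-0.0173 -0.0164]
0.022 [-0.0174 -0.0165]
0.027 [-0.0172 -0.0165]
0.032 [-0.0174 -0.0164]
0.037 [-0.0173 -0.0156]
```

View pics/w4.png

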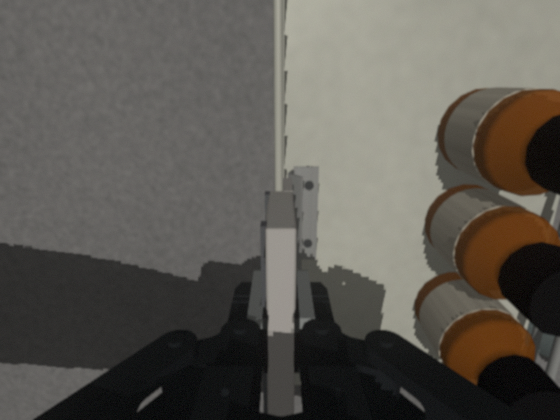

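The wrist view shows the holder at (280,210), square and just above the lip at column ~281, with the clip at (305,205). The tongue needs about 1.3 mm to the back. I'm lowering in steps.

Call:
carry_out([
  {"delta_pos": [0.001,0.0013,0.01],"delta_rot": [-0.001,0,-0.002],"claw": 0},
  {"delta_pos": [0.001,0.0013,0.02],"delta_rot": [-0.001,0,-0.002],"claw": 0},
  {"delta_pos": [0.001,0.0013,0.026],"delta_rot": [-0.001,0,-0.002],"claw": 0},
  {"delta_pos": [0.001,0.0013,0.028],"delta_rot": [-0.001,0,-0.002],"claw": 0},
  {"delta_pos": [0.001,0.0013,0.028],"delta_rot": [-0.001,0,-0.002],"claw": 0},
  {"delta_pos": [0.001,0.0013,0.028],"delta_rot": [-0.001,0,-0.002],"claw": 0},
])

```text
time: 16.97
eef_pos: [0.5033, 0.0116, 0.1414]
tcp_rot: [0.659, 0.752, 0.0, 0.0]
contact_force: [0.3, -0.4, -0.5]
opening: 0.106
```

```bash
cat > edge.py <<'E'
from h import *
from plant import ctrl
import sys
s=ctrl.get_state(); im,d=ctrl.read_camera("wrist"); go(s,shelf(-.0885,0),.113); print(s['contact_force'].round(2))
cv2.imwrite(sys.argv[1],im[:,:,::-1])
W=cloud(ctrl.camera_info("wrist"),d,tcp(s)); S=toshelf(W);Z=W[...,2]
top=s['eef_pos'][2]+.0165
for a,b in [(-.003,.003),(-.02,-.005),(-.04,-.024),(-.06,-.048)]:
    m=(Z>top+a)&(Z<top+b)&(S[...,1]>.034)&(S[...,1]<.043)&(abs(S[...,0]+.089)<.012)
    if m.sum()>5: print(a,m.sum(),np.percentile(S[m][:,0],[3,50,97]).round(4),'y',np.percentile(S[m][:,1],[50,98]).round(4),'zmin',Z[m].min(),Z[m].max())
m=(Z>.08)&(Z<.095)&(S[...,0]<-.085)&(S[...,0]>-.1)&(S[...,1]>.045); print('hem',m.sum(),np.percentile(S[m][:,0],[1,50,99]).round(4))
E
python3 edge.py pics/w5.png
```

```text
t 16.97 pos [0.5033 0.0116 0.1414] dpos [ 0.0007 -0.0004  0.0284] drot [ 0.0003 -0.0002 -0.0004] rows 0.7
[ 0.34 -0.35 -0.5 ]
-0.003 772 [-0.0946 -0.0891 -0.0838] y [0.0376 0.0405] zmin 0.15495045249217557 0.15989740104096475
-0.02 428 [-0.0933 -0.0885 -0.0837] y [0.0402 0.0407] zmin 0.1379515177916277 0.15294849239014685
-0.04 350 [-0.0946 -0.0893 -0.0838] y [0.0403 0.0406] zmin 0.11796896652965239 0.13381872884003
-0.06 61 [-0.0872 -0.0854 -0.0835] y [0.0404 0.0407] zmin 0.09807938016111403 0.1098362299774018
hem 1991 [-0.0937 -0.091  -0.0884]
```

View pics/w5.png

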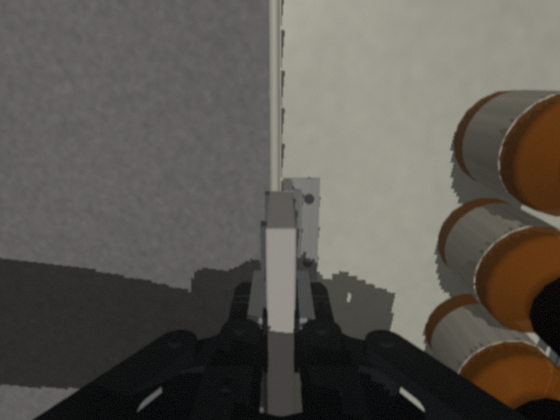

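The tongue is centred at x = -85.4 mm, clear of the lip by under 1 mm and inside the mouth. I'm going in slowly.

Call:
carry_out([
  {"delta_pos": [0,0,0.004],"delta_rot": [0,0,0],"claw": 0},
  {"delta_pos": [0,0,0.008],"delta_rot": [0,0,0],"claw": 0},
  {"delta_pos": [0,0,0.012],"delta_rot": [0,0,0],"claw": 0},
  {"delta_pos": [0,0,0.014],"delta_rot": [0,0,0],"claw": 0},
  {"delta_pos": [0,0,0.014],"delta_rot": [0,0,0],"claw": 0},
])

```text
time: 17.43
eef_pos: [0.503, 0.0117, 0.127]
tcp_rot: [0.659, 0.752, 0.0, -0.0]
contact_force: [-0.0, 0.1, 0.2]
opening: 0.105
```

Call:
carry_out([
  {"delta_pos": [0,0,0.002],"delta_rot": [0,0,0],"claw": 0},
  {"delta_pos": [0,0,0.004],"delta_rot": [0,0,0],"claw": 0},
  {"delta_pos": [0,0,0.006],"delta_rot": [0,0,0],"claw": 0},
  {"delta_pos": [0,0,0.006],"delta_rot": [0,0,0],"claw": 0},
])

```text
time: 17.77
eef_pos: [0.5025, 0.0117, 0.1205]
tcp_rot: [0.659, 0.752, -0.001, -0.001]
contact_force: [-1.1, -0.8, -0.3]
opening: 0.111
```

```bash
python3 edge.py pics/w6.png
```

```text
t 17.77 pos [0.5025 0.0117 0.1205] dpos [0.0005 0.0003 0.0075] drot [-0.0018 -0.0005 -0.0001] rows 0.2
[-1.14 -0.75 -0.32]
-0.003 800 [-0.0953 -0.0898 -0.0845] y [0.0377 0.0407] zmin 0.13405256510925467 0.13884778258249958
-0.02 439 [-0.094  -0.0892 -0.0845] y [0.0404 0.0408] zmin 0.11724513795488634 0.13203840385457338
-0.04 353 [-0.0954 -0.0901 -0.0846] y [0.0405 0.0409] zmin 0.09711873763316362 0.11301890516744267
-0.06 192 [-0.0937 -0.0897 -0.0847] y [0.0407 0.0429] zmin 0.07710265054191684 0.0888097437975228
hem 2367 [-0.0937 -0.091  -0.0884]
```

Call:
carry_out([
  {"delta_pos": [0,0.0003,0.0015],"delta_rot": [0,0,0],"claw": 0},
  {"delta_pos": [0,0.0003,0.003],"delta_rot": [0,0,0],"claw": 0},
  {"delta_pos": [0,0.0003,0.0045],"delta_rot": [0,0,0],"claw": 0},
  {"delta_pos": [0,0.0003,0.0045],"delta_rot": [0,0,0],"claw": 0},
])

```text
time: 18.15
eef_pos: [0.5025, 0.0118, 0.1155]
tcp_rot: [0.659, 0.752, -0.001, -0.001]
contact_force: [-0.6, 0.0, -1.6]
opening: 0.106
```

Call:
carry_out([
  {"delta_pos": [0,0,0.001],"delta_rot": [0,0,0],"claw": 0},
  {"delta_pos": [0,0,0.002],"delta_rot": [0,0,0],"claw": 0},
  {"delta_pos": [0,0,0.002],"delta_rot": [0,0,0],"claw": 0},
])

```text
time: 18.4
eef_pos: [0.5026, 0.0119, 0.1141]
tcp_rot: [0.659, 0.752, -0.001, -0.001]
contact_force: [-2.2, 0.3, 3.8]
opening: 0.102
```

Call:
carry_out([
  {"delta_pos": [0,0,0.001],"delta_rot": [0,0,0],"claw": 0},
  {"delta_pos": [0,0,0.001],"delta_rot": [0,0,0],"claw": 0},
  {"delta_pos": [0,0,0.001],"delta_rot": [0,0,0],"claw": 0},
])

```text
time: 18.65
eef_pos: [0.5026, 0.0119, 0.1141]
tcp_rot: [0.659, 0.752, -0.001, -0.001]
contact_force: [-4.4, 0.8, 6.8]
opening: 0.106
```

```bash
python3 edge.py pics/w7.png
```

```text
t 18.65 pos [0.5026 0.0119 0.1141] dpos [0.0004 0.0002 0.0011] drot [-0.0035 -0.0009  0.0002] rows 0.0
[-4.38  0.78  6.84]
-0.003 810 [-0.0951 -0.0897 -0.0843] y [0.0378 0.0409] zmin 0.12759251788565362 0.1325186651762887
-0.02 423 [-0.0939 -0.0891 -0.0843] y [0.0406 0.0411] zmin 0.11064181182844984 0.12555949734388377
-0.04 353 [-0.0953 -0.09   -0.0845] y [0.0406 0.041 ] zmin 0.09059616945926474 0.106565469281789
-0.06 58 [-0.0879 -0.0861 -0.0843] y [0.0408 0.041 ] zmin 0.07061146655660527 0.08251444836173735
hem 2533 [-0.0937 -0.091  -0.0884]
```

Seated: the force rises against a rigid stop and the plate's top is at z ≈ 0.130 m, as expected. Now I'll raise the push.

Call:
carry_out([
  {"delta_pos": [0,0,0.0015],"delta_rot": [0,0,0],"claw": 0},
  {"delta_pos": [0,0,0.002],"delta_rot": [0,0,0],"claw": 0},
  {"delta_pos": [0,0,0.002],"delta_rot": [0,0,0],"claw": 0},
  {"delta_pos": [0,0,0.002],"delta_rot": [0,0,0],"claw": 0},
])

```text
time: 19.03
eef_pos: [0.5028, 0.0119, 0.114]
tcp_rot: [0.658, 0.753, -0.001, -0.002]
contact_force: [-7.6, 0.6, 11.4]
opening: 0.101
```

```bash
python3 edge.py pics/w8.png; python3 - <<'E'
from h import *
from plant import ctrl
for n in ("scene","side"):
    im,d=ctrl.read_camera(n);cv2.imwrite(f"pics/{n}9.png",im[:,:,::-1]); im=im.astype(int);W=cloud(ctrl.camera_info(n),d);Z=W[...,2]
    m=(im.max(2)<45)&(Z>.14)&(Z<.168)&(W[...,0]>.56)&(W[...,0]<.7)
    for c in comps(m):
        p=W[c];zt=np.percentile(p[:,2],90);t=p[abs(p[:,2]-zt)<.006]
        print("cap",c.sum(),np.round(zt,3),np.round((t.min(0)+t.max(0))/2,3),toshelf((t.min(0)+t.max(0))/2).round(3))
s=ctrl.get_state();print(s['contact_force'],s['eef_pos'],s['time'],s['opening'])
E
```

```text
t 19.03 pos [0.5028 0.0119 0.114 ] dpos [0.0004 0.0001 0.001 ] drot [-0.0046 -0.0007  0.0005] rows 0.0
[-7.6   0.6  11.42]
-0.003 809 [-0.095  -0.0895 -0.0842] y [0.0378 0.0408] zmin 0.1275543853604899 0.1325168853332515
-0.02 432 [-0.0938 -0.089  -0.0843] y [0.0405 0.041 ] zmin 0.11055627794574477 0.1255099300420584
-0.04 353 [-0.0953 -0.0899 -0.0844] y [0.0406 0.041 ] zmin 0.09054026672996851 0.10652318051047271
-0.06 60 [-0.0879 -0.086  -0.0843] y [0.0407 0.041 ] zmin 0.07066665526888435 0.08240350807485328
hem 2564 [-0.0937 -0.091  -0.0883]
cap 196 0.16 [0.614 0.08  0.158] [0.031 0.052]
cap 201 0.16 [0.621 0.023 0.157] [ 0.03  -0.005]
cap 186 0.16 [ 0.63  -0.039  0.158] [ 0.031 -0.067]
cap 138 0.161 [ 0.626 -0.035  0.16 ] [ 0.027 -0.063]
cap 150 0.161 [0.616 0.027 0.159] [0.026 0.   ]
cap 160 0.161 [0.609 0.084 0.159] [0.026 0.057]
[-6.58587336  0.51002646 11.03946629] [0.50275198 0.01190133 0.11401091] 19.1833 0.10441477108080041
```

View pics/scene9.png

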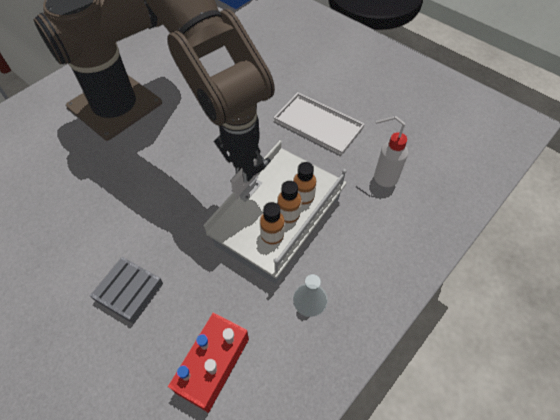

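View pics/w8.png

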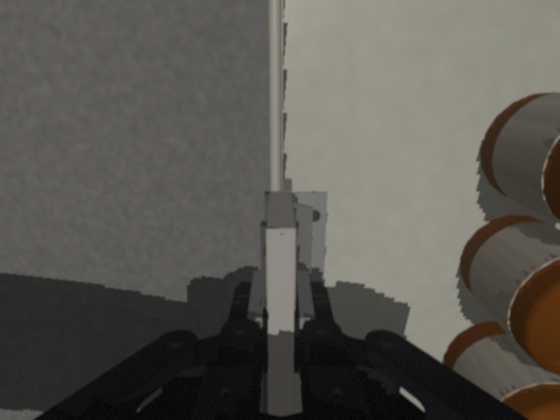

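The row is straight, at 57 and 62 mm pitch. The tongue is centred at x = -86.1 mm, the plate's top is at home height and the push is steady at 11 N. I'm handing in.

```bash
python3 - <<'E'
from plant import ctrl
print(ctrl.sign_off()); s=ctrl.get_state(); print(s['time'],s['contact_force'],s['eef_pos'])
E
```

```text
the job is handed in; nothing more can be done
None
the job is handed in; nothing more can be done
```

I stood both tray bottles on the shelf in a row with bottle_1, then pushed the label holder into the clip with its paper side to the front. I handed in at about 19 s, still gripping and pressing it home; the interface reports no verdict.

**Bottles:** in the last check all three caps were at the height of a bottle standing upright on the board. They sat within about 4 mm of the row line at 57 and 62 mm pitch, so the gaps are about 7 and 12 mm rather than an even centimetre. Bottle_1 stayed within 1–2 mm of its start, which is the measuring noise.

**Label holder:** the tongue was centred at x = -86.1 mm against the seat's -86 mm, about 1 mm off in y, and square. The plate's top was at about 0.130 m, the height expected when fully home. The push was about 11 N downwards and steady.

**What did not fully agree:**
- The scene and side cameras differ by about 4–5 mm on the bottles; I used their average.
- The wrist sensor also showed a sideways force of about 7 N along -x while pressing. That is more than the clip's 1–3 N, and I left it as it was.
- The force on the lip itself was not measured directly, only inferred from the wrist reading.

The wash bottle, tube rack and flask were not touched.

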